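# Close the mould frame's keys in order

### The job

Close up the wax mould frame: with the fingertips, lightly push its keys down one after another until each is fully home, first the round one, then the square one, then the long bar. Leave the cross-shaped release key standing as it is. Only push, never pull a key up, and leave the mallet and the other things round the frame where they are.

Things in the scene. Friction and masses are not known exactly. Their poses are not given: they have to be found in the camera images.
- mould_frame: Closed wax mould frame: square aluminium-over-steel block, 172 x 172 mm, top face 36 mm above the bench, fixed. Origin under its centre on the bench, z up. Four brass bushes 46 mm across and 3 mm high stand on it at 40 mm in x and 40 mm in y from its centre; each holds one upright push-in key, and which key is where varies.
- round_key_top (a point): Centre of the upper face of the round key: plain steel disc head 28 mm across, 6 mm thick, on a rubber pad. Its z axis is up, its x and y axes are those of the frame.
- round_key (a joint): Push-in travel of the round key in m: grows as it is pushed down, 0.009 = fully home (pad resting on its bush, top of the head 51 mm above the bench when let go), starts at 0 to 0.002 (top at 58 to 60 mm), negative = pulled out. Slides at about 3 N and stays where it is left; its 6 mm rubber pad yields 1 mm per 3.5 N, up to 6 mm. A push over 30 N mars it.
- square_key_top (a point): Centre of the upper face of the square key: plain steel head 26 x 26 mm, 6 mm thick, on a rubber pad. Its z axis is up, its x and y axes are those of the frame.
- square_key (a joint): Push-in travel of the square key in m: grows as it is pushed down, 0.009 = fully home (pad resting on its bush, top of the head 51 mm above the bench when let go), starts at 0 to 0.002 (top at 58 to 60 mm), negative = pulled out. Slides at about 3 N and stays where it is left; its 6 mm rubber pad yields 1 mm per 3.5 N, up to 6 mm. A push over 30 N mars it.
- bar_key_top (a point): Centre of the upper face of the long bar key: plain steel narrow head 12 mm (frame x) x 42 mm (frame y), 6 mm thick, on a rubber pad. Its z axis is up, its x and y axes are those of the frame.
- bar_key (a joint): Push-in travel of the long bar key in m: grows as it is pushed down, 0.009 = fully home (pad resting on its bush, top of the head 51 mm above the bench when let go), starts at 0 to 0.002 (top at 58 to 60 mm), negative = pulled out. Slides at about 3 N and stays where it is left; its 6 mm rubber pad yields 1 mm per 3.5 N, up to 6 mm. A push over 30 N mars it.
- cross_key_top (a point): Centre of the upper face of the cross (release) key: plain steel plus-shaped head, arms 38 mm long and 10 mm wide, 6 mm thick, on a rubber pad. Its z axis is up, its x and y axes are those of the frame.
- cross_key (a joint): Push-in travel of the cross key in m: grows as it is pushed down, 0.009 = fully home (pad resting on its bush, top of the head 51 mm above the bench when let go), starts at 0 to 0.002 (top at 58 to 60 mm), negative = pulled out. Slides at about 3 N and stays where it is left; its 6 mm rubber pad yields 1 mm per 3.5 N, up to 6 mm. A push over 30 N mars it.
- jar: Bystander: loose small blue-grey jar, 40 mm across, 54 mm high, beside the frame. Origin under its centre, z up.
- white_jar: Bystander: loose pale jar, 52 mm across, 48 mm high, near the frame's corner. Origin under its centre, z up.
- wax_ring: Bystander: loose turned wax ring, 30 mm across, 10 mm high. Origin under its centre.
- mallet: Bystander: loose small mallet, 163 mm long along its y axis, 26 mm high, head 52 mm wide towards its -y end; lies beside the frame. Origin under its centre.
- eraser: Bystander: loose eraser, 23 x 52 x 12 mm, behind the frame. Origin under its centre.

How it is judged:
By the outcome, as a careful person would: the job done as asked, in the order asked, and still so for the second after the job is handed in, with the robot touching nothing.
It also fails if it takes over 42 s, if anything falls off the work surface, if the arm or the gripper's body presses on something with over 40 N, if the wrist force passes 120 N, or if a joint passes its speed limit or range.

### The arm

A 6-joint arm with a two-finger parallel gripper is mounted at the origin on a cart in front of the work surface, level with it; the furniture and walls round the work are solid. World frame = base frame: x ahead of the robot, y to its left, z up, the work surface at z = 0. Lengths are in m, angles in rad, forces in N, time in s.
With the tool pointing down it reaches from about 0.4 to 0.925 m from the base axis. Payload 3.4 kg.
Tool frame: the origin (TCP) lies on the centre line of the jaws, within the pads' length; the fingertips stand 19 mm ahead of it and the grasp point (between the pads) is the TCP; z points along the fingers, y is the line along which they close (so a half turn about z gives the same grasp; the last joint's range is limited). The gripper opens to 85 mm and grips with 20 to 120 N. Pads are 22 mm wide; open, the fingers measure 114 mm over their backs; the gripper's body (76 mm by 85 mm) begins 54 mm behind the grasp point. The pads swing forward as they close: fully open they stand 13 mm farther back than shut.
Start: joints at [-1.373, 0.307, 1.506, -0, 1.328, -0.073], TCP at [0.154, -0.554, 0.25] pointing down, gripper open.
Joint ranges: [-3.12, 3.12], [-1.05, 2.28], [0.14, 2.33], [-1.42, 4.57], [0.1, 2.73], [-2.68, 2.68]. Speed limits (rad/s): [2.57, 2.57, 3.14, 3.14, 3.14, 3.14].

### API

Orientations are given as a unit quaternion [w, x, y, z].
In Python, from rig import status, grab_frame, camera_params, close_job, masks_of gives the robot as it stands. The module is installed in compiled form; this text tells all that it offers.
- The arm moves only by the tool jog_arm, never from a script. Its argument "plan" is one flat list of numbers, 6 for each row, row after row: the shift along the tool's x, y, z scaled (see below), then the turn, a rotation vector about the tool's x, y, z scaled (see below). In form: [tx, ty, tz, ax, ay, az, tx, ty, tz, ax, ay, az, ...]. A call has exactly 8 rows; each row is the pose to reach, as a shift and turn from the pose commanded when the call began, along the tool's axes at that moment; what a row does not reach only later rows make up. The controller multiplies each number of a shift by 60 cm and each number of a turn by 90 degrees. A row lasts 1/8 s, in which the tool goes at most 62.5 mm and 10.7 degrees, less where a joint would pass 70% of its speed; a pose out of reach is approached as far as the arm can. A call with a number of a shift or a turn outside -1 to 1 is refused whole. A call with a gripper value outside its range is refused whole. "gripper" is the gripper's target within -1 to 1 (fully open at 1, half-way at 0, shut at -1), set as the call begins (left out, the last holds). The fingers move at their own pace and stop on an object; "newtons" is the grip in N (left out, the last holds). Time passes only in rows, so rows that repeat a pose let the fingers close, or fill a call up. It gives the time, the measured TCP pose, the force, the opening and the grip force at its end, in the units of the state.
- status.sense(): the state, without advancing time (a new reading comes with each control period).
- grab_frame(name): name is "scene" or "top"; returns the picture (384x512x3 uint8, blue, green, red); there is no depth.
- camera_params(name): a dict with "camera_matrix" (3x3 intrinsics, pixels), "dist_coeffs" ([k1, k2, p1, p2, k3] as OpenCV has them; the pictures are not rectified), "rvec" (rotation vector, rad) and "tvec" (3), from world to camera coordinates, as OpenCV has them. Camera axes: x right, y down, z forward; pixel columns grow to the right and rows downward; lengths in m; the calibration is good to about 2 mm. A picture is of the moment at which its call begins. camera_params takes no time and is no camera call.
- close_job(): hands the job in; it is judged then, once.
Trained networks look in the newest picture that a camera, given by its name, has taken for a name from the list of things; names that differ only in an ending like _2 or _b are one class to them, and where a whole thing is asked for, a point or a joint stands for the part that bears it (a point fixed in the world has none). Each returns a list of dicts, best first, with "score" (0 to 1); they miss things now and then, are a little off and sometimes report something else, mostly with a low value. They report only what shows in the picture. A call takes as long as a camera call.
- masks_of(camera, label): "pixels" (384x512 bool, what is visible of it) and "point" ([column, row] in pixels, amid what is visible of it).
The state is a dict: "time_s": time; "joints": joint angles; "qvel": joint speeds; "joint_efforts": joint torques, N m; "position": TCP position; "tool_rot": TCP orientation; "wrist_force": force on the tool from outside, world axes, zero at the start; "moment": the same for the moment, N m; "width": finger opening in m; "finger_force": force on a finger pad.
Only numpy, scipy, OpenCV 4.12 (cv2) and the standard library are available. Lean on these libraries where they do the work, as an engineer would, in place of code of your own. Each camera call takes 0.05 s, during which the arm holds its last target. There are 200 camera calls.

## Working session

There is one attempt and no reset: what is moved stays moved. The work goes in short steps, Python scripts to look and compute and a tool call to move; the robot and the scene stay as the last step left them, time stands still between calls to the robot, and variables do not carry over. Pictures are saved under pics/ and viewed, at most 10 in all, crops included, and the job is handed in when it is done.

Besides the shell and the picture viewer there is one more tool, called after "Request:" by a JSON object that holds its "method" and its "body". jog_arm: Moves the arm, as the interface text tells. Its arguments: {"type":"object","properties":{"plan":{"type":"array","items":{"type":"number","minimum":-1,"maximum":1}},"gripper":{"type":"number"},"newtons":{"type":"number"}},"required":["plan"]}

```bash
mkdir -p pics; cat > h.py <<'E'
import numpy as np,cv2
from rig import *
def ray(cam,px):
    p=camera_params(cam);K=np.array(p["camera_matrix"],float);d=np.array(p["dist_coeffs"],float)
    R=cv2.Rodrigues(np.array(p["rvec"],float))[0];t=np.array(p["tvec"],float).reshape(3)
    u=cv2.undistortPoints(np.array([[px]],float),K,d)[0,0]
    return -R.T@t,R.T@np.array([u[0],u[1],1])
def at_z(cam,px,z):
    c,v=ray(cam,px);return c+v*(z-c[2])/v[2]
E
python3 - <<'E'
from h import *
for c in("top","scene"):
    cv2.imwrite(f"pics/{c}0.png",grab_frame(c))
    print(c,ray(c,(256,192)))
    for n,z in(("round_key_top",.059),("square_key_top",.059),("bar_key_top",.059),("cross_key_top",.059),("mould_frame",.036)):
        for m in masks_of(c,n)[:2]: print(n,round(m["score"],2),np.round(m["point"],1),m["pixels"].sum(),np.round(at_z(c,m["point"],z),4))
s=status.sense();print(s)
E
```

```text
top (array([0.41060501, 0.01297508, 0.93360305]), array([ 0.171794  ,  0.0052641 , -0.98513641]))
round_key_top 0.47 [292.3 249.6] 127 [ 0.4473 -0.0588  0.059 ]
square_key_top 0.64 [255.  206.5] 146 [0.5329 0.0188 0.059 ]
square_key_top 0.34 [291.2 245.5] 144 [ 0.4555 -0.0565  0.059 ]
bar_key_top 0.66 [296.5 207.3] 117 [ 0.5336 -0.0663  0.059 ]
cross_key_top 0.65 [254.3 245.3] 172 [0.4537 0.018  0.059 ]
mould_frame 0.69 [272.5 228.5] 6032 [ 0.4908 -0.0188  0.036 ]
scene (array([0.12618961, 0.39608102, 0.70766079]), array([ 0.52989547, -0.46025442, -0.71260115]))
round_key_top 0.61 [319.2 221.1] 140 [ 0.4588 -0.0625  0.059 ]
round_key_top 0.47 [267.  224.1] 106 [0.5248 0.0218 0.059 ]
square_key_top 0.48 [266.4 221.7] 108 [0.5304 0.0183 0.059 ]
square_key_top 0.47 [292.9 201.5] 84 [ 0.5338 -0.0621  0.059 ]
bar_key_top 0.41 [292.  201.4] 95 [ 0.5353 -0.0609  0.059 ]
cross_key_top 0.72 [256.5 281.2] 163 [0.4384 0.1278 0.059 ]
cross_key_top 0.51 [309.7 181.7] 512 [ 0.5514 -0.133   0.059 ]
mould_frame 0.74 [289.6 245.6] 170 [0.4668 0.0133 0.036 ]
mould_frame 0.69 [290.9 239.3] 5746 [0.4764 0.     0.036 ]
{'time_s': 0.6, 'joints': array([-1.37251476e+00,  3.06790035e-01,  1.50640186e+00,  3.86821001e-07,
        1.32839552e+00, -7.34872636e-02]), 'qvel': array([ 0.00173323,  0.00099749, -0.00161158,  0.00067826,  0.00082334,
        0.00051527]), 'joint_efforts': array([ 1.56234255e-04, -4.57174838e+01, -2.52204680e+01, -1.86621396e-04,
        1.37042098e-03, -1.99542160e-05]), 'position': array([ 0.1543352 , -0.55390603,  0.25030991]), 'tool_rot': array([2.60162428e-06, 9.90781916e-01, 1.35466582e-01, 3.50667223e-07]), 'wrist_force': array([-0.31495846,  0.77639088, -0.49503217]), 'moment': array([0.05661892, 0.02553996, 0.00520263]), 'finger_force': 0.0, 'width': 0.08555946072495212}
```

```bash
python3 - <<'E'
import cv2,numpy as np
a=cv2.imread("pics/top0.png")[160:300,190:360];b=cv2.imread("pics/scene0.png")[140:300,190:390]
a=cv2.resize(a,(680,560),interpolation=2);b=cv2.resize(b,(750,600),interpolation=2)
cv2.imwrite("pics/a.png",a);cv2.imwrite("pics/b.png",b)
E
```

```text
(no output)
```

View pics/a.png

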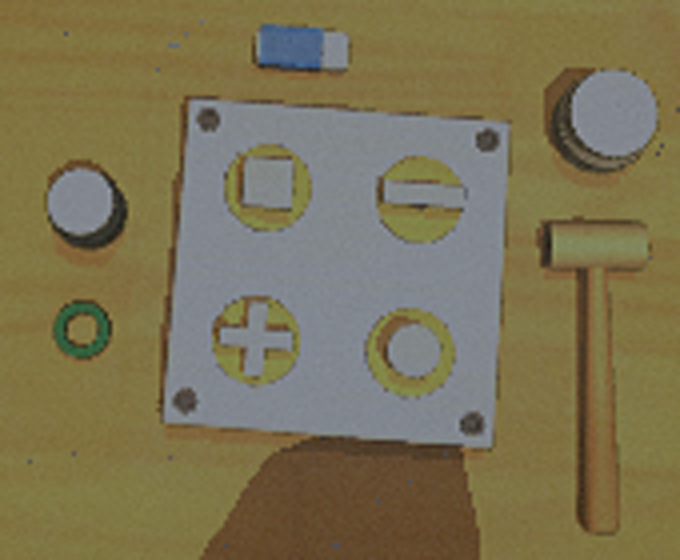

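View pics/b.png

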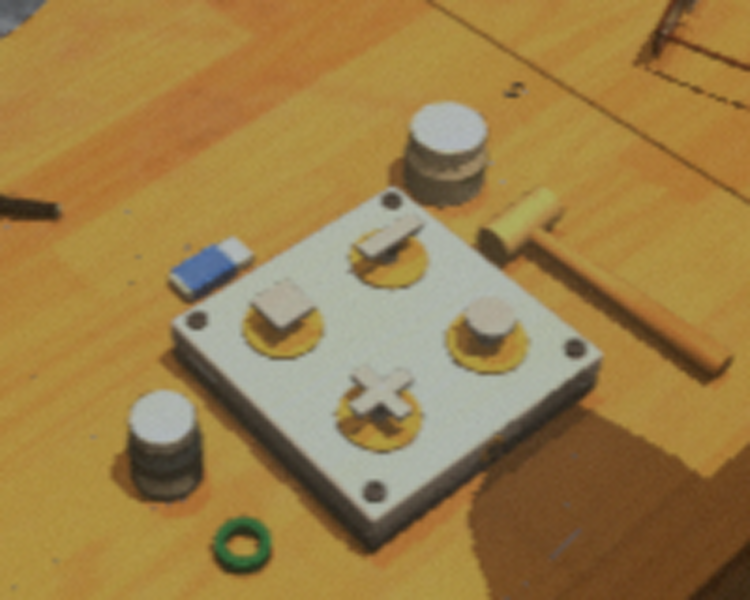

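View pics/top0.png

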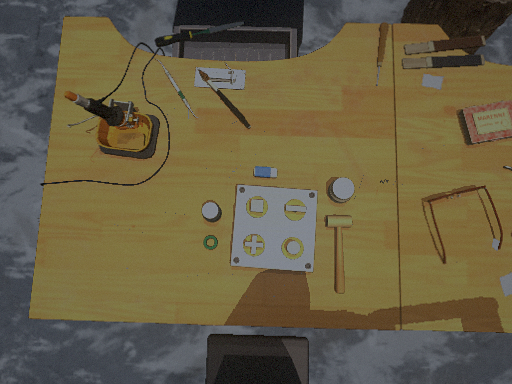

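The pictures show the square key top-left (px 257,205), the bar top-right (296,208), the cross bottom-left (254,245) and the round key bottom-right (293,248), with nothing in the way. The detections agree, apart from a few low-score ones in the scene view.

```bash
python3 - <<'E'
from h import *
C=[(188,98),(510,122),(493,448),(165,424)]
P=[at_z("top",(190+x/4,160+y/4),.036) for x,y in C]
c=np.mean(P,0);e=(P[0]+P[1]-P[2]-P[3])/2;print("centre",c,"sides",np.linalg.norm(P[0]-P[1]),np.linalg.norm(e))
S=[(398,187),(602,357),(375,545-28),(173,325)]
print("scene corners",[np.round(at_z("scene",(190+x/3.75,140+y/3.75),.036)[:2],3) for x,y in S],"\n",np.round(P,3))
yaw=np.arctan2(e[1],e[0]);print("yaw",np.degrees(yaw))
u=np.array([np.cos(yaw),np.sin(yaw)]);v=np.array([-u[1],u[0]])
for n,a,b,bush,head,sb in(("round",-1,-1,(410,352),(413,350),(489,318)),("square",1,1,(268,188),(270,182),(282,305)),("bar",1,-1,(421,200),(425,193),(390,238)),("cross",-1,1,(256,341),(256,339),(380,392))):
    print(n,"model",np.round(c[:2]+.04*(a*u+b*v),4),"bush",np.round(at_z("top",(190+bush[0]/4,160+bush[1]/4),.039)[:2],4),"head",np.round(at_z("top",(190+head[0]/4,160+head[1]/4),.059)[:2],4),"scene head",np.round(at_z("scene",(190+sb[0]/3.75,140+sb[1]/3.75),.059)[:2],4))
E
```

```text
centre [ 0.49283117 -0.02344533  0.036     ] sides 0.171162808713591 0.1706791555878665
scene corners [array([ 0.569, -0.11 ]), array([ 0.402, -0.098]), array([0.413, 0.066]), array([0.578, 0.061])] 
 [[ 0.582  0.059  0.036]
 [ 0.574 -0.112  0.036]
 [ 0.404 -0.104  0.036]
 [ 0.411  0.064  0.036]]
yaw -2.311591474586722
round model [ 0.4513 -0.0618] bush [ 0.4515 -0.0609] head [ 0.4516 -0.0607] scene head [ 0.4505 -0.057 ]
square model [0.5344 0.0149] bush [0.5347 0.0148] head [0.5351 0.0138] scene head [0.5327 0.0195]
bar model [ 0.5312 -0.065 ] bush [ 0.5307 -0.0655] head [ 0.5317 -0.0658] scene head [ 0.5282 -0.0597]
cross model [0.4545 0.0181] bush [0.4548 0.0187] head [0.4548 0.0186] scene head [0.4547 0.0221]
```

Request:
{"method": "jog_arm", "body": {"plan": [0.06,0.0,0,0,0,0.05,0.12,-0.1,0,0,0,0.1,0.18,-0.18,0,0,0,0.15,0.24,-0.26,0,0,0,0.173,0.26,-0.35,0,0,0,0.173,0.26,-0.44,0,0,0,0.173,0.26,-0.5,0,0,0,0.173,0.26,-0.5,0,0,0,0.173], "gripper": -1, "newtons": 20}}

```text
time_s: 1.6
position: [0.2229, -0.2203, 0.2502]
tool_rot: [-0.0, 1.0, 0.001, -0.0]
wrist_force: [0.9, 0.3, 0.4]
width: 0.0004
finger_force: 0.0
```

Request:
{"method": "jog_arm", "body": {"plan": [0.07,-0.05,0,0,0,0,0.15,-0.1,0,0,0,0,0.23,-0.16,0.05,0,0,0,0.31,-0.22,0.1,0,0,0,0.38,-0.266,0.14,0,0,0,0.38,-0.266,0.22,0,0,0,0.38,-0.266,0.24,0,0,0,0.38,-0.266,0.24,0,0,0]}}

```text
time_s: 2.6
position: [0.4517, -0.064, 0.1058]
tool_rot: [-0.0, 1.0, -0.0, -0.001]
wrist_force: [0.4, -0.5, -0.5]
width: -0.0005
finger_force: 0.0
```

Request:
{"method": "jog_arm", "body": {"plan": [0,-0.005,0.01,0,0,0,0,-0.005,0.02,0,0,0,0,-0.005,0.03,0,0,0,0,-0.005,0.035,0,0,0,0,-0.005,0.035,0,0,0,0,-0.005,0.035,0,0,0,0,-0.005,0.035,0,0,0,0,-0.005,0.035,0,0,0]}}

```text
time_s: 3.6
position: [0.4522, -0.0604, 0.0854]
tool_rot: [0.0, 1.0, 0.0, 0.0]
wrist_force: [0.7, 0.3, -0.5]
width: 0.0001
finger_force: 0.0
```

```bash
python3 - <<'E'
from h import *
s=status.sense();print(s["position"],s["wrist_force"])
a=grab_frame("scene")[130:290,200:400]
cv2.imwrite("pics/c.png",cv2.resize(a,(750,600),interpolation=2))
E
```

```text
[ 0.45215091 -0.06041661  0.0853911 ] [ 0.69127582  0.32117289 -0.47000873]
```

View pics/c.png

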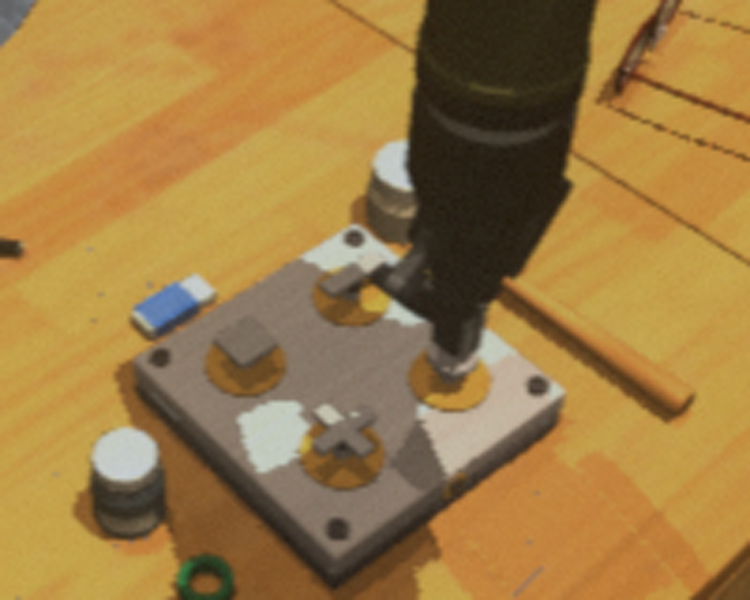

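The shut fingertips are centred just above the round key (crop px 455,365). I'll ease them down.

Request:
{"method": "jog_arm", "body": {"plan": [0,0,0.003,0,0,0,0,0,0.006,0,0,0,0,0,0.009,0,0,0,0,0,0.012,0,0,0,0,0,0.014,0,0,0,0,0,0.015,0,0,0,0,0,0.015,0,0,0,0,0,0.015,0,0,0]}}

```text
time_s: 4.65
position: [0.452, -0.0604, 0.0764]
tool_rot: [-0.0, 1.0, 0.0, -0.0]
wrist_force: [-0.8, 0.6, 2.3]
width: -0.0001
finger_force: 1.1
```

Request:
{"method": "jog_arm", "body": {"plan": [0,0,0.002,0,0,0,0,0,0.004,0,0,0,0,0,0.006,0,0,0,0,0,0.008,0,0,0,0,0,0.01,0,0,0,0,0,0.01,0,0,0,0,0,0.01,0,0,0,0,0,0.01,0,0,0]}}

```text
time_s: 5.65
position: [0.452, -0.0604, 0.0703]
tool_rot: [-0.0, 1.0, 0.0, -0.0]
wrist_force: [-1.8, 0.1, 1.2]
width: 0.0
finger_force: 0.9
```

Request:
{"method": "jog_arm", "body": {"plan": [0,0,0.001,0,0,0,0,0,0.002,0,0,0,0,0,0.003,0,0,0,0,0,0.004,0,0,0,0,0,0.004,0,0,0,0,0,0.004,0,0,0,0,0,0.004,0,0,0,0,0,0.004,0,0,0]}}

```text
time_s: 6.65
position: [0.452, -0.0604, 0.0682]
tool_rot: [0.0, 1.0, 0.0, 0.0]
wrist_force: [-1.8, 0.7, 5.8]
width: 0.0
finger_force: 3.1
```

Request:
{"method": "jog_arm", "body": {"plan": [0,0,0.001,0,0,0,0,0,0.002,0,0,0,0,0,0.003,0,0,0,0,0,0.003,0,0,0,0,0,0.003,0,0,0,0,0,0.003,0,0,0,0,0,0.003,0,0,0,0,0,0.003,0,0,0]}}

```text
time_s: 7.65
position: [0.4521, -0.0604, 0.0668]
tool_rot: [0.0, 1.0, 0.0, 0.0]
wrist_force: [-2.2, 0.5, 11.0]
width: 0.0002
finger_force: 5.5
```

The force now rises at about 3.7 N/mm, reaching 11 N, so the round key is home on its pad. Next I'll lift and go to the square key.

Request:
{"method": "jog_arm", "body": {"plan": [0,0,-0.04,0,0,0,0.01,-0.01,-0.07,0,0,0,0.08,-0.07,-0.07,0,0,0,0.138,-0.128,-0.07,0,0,0,0.138,-0.128,-0.06,0,0,0,0.138,-0.128,-0.04,0,0,0,0.138,-0.128,-0.027,0,0,0,0.138,-0.128,-0.025,0,0,0]}}

```text
time_s: 8.65
position: [0.5332, 0.0157, 0.08]
tool_rot: [-0.0, 1.0, -0.001, -0.001]
wrist_force: [0.2, 1.0, -0.0]
width: 0.0001
finger_force: 0.0
```

```bash
python3 - <<'E'
from h import *
s=status.sense();print(s["position"],s["wrist_force"])
a=grab_frame("scene")[130:290,200:400]
cv2.imwrite("pics/d.png",cv2.resize(a,(750,600),interpolation=2))
E
```

```text
[0.53318495 0.01569795 0.07997817] [ 0.18617182  0.98323005 -0.0338042 ]
```

View pics/d.png

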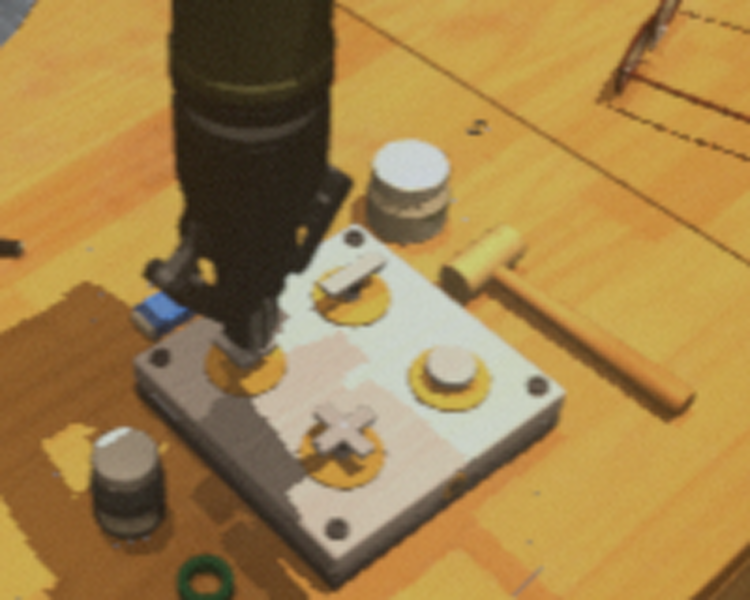

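The round key (crop px 450,365) sits low and the tips are over the square key (240,345). I'll push it to the same height.

Request:
{"method": "jog_arm", "body": {"plan": [0,0,0.004,0,0,0,0,0,0.008,0,0,0,0,0,0.012,0,0,0,0,0,0.015,0,0,0,0,0,0.017,0,0,0,0,0,0.019,0,0,0,0,0,0.019,0,0,0,0,0,0.019,0,0,0]}}

```text
time_s: 9.7
position: [0.5351, 0.0164, 0.0697]
tool_rot: [-0.0, 1.0, 0.0, 0.0]
wrist_force: [0.4, -2.1, 2.9]
width: -0.0005
finger_force: 1.0
```

Request:
{"method": "jog_arm", "body": {"plan": [0,0,0.001,0,0,0,0,0,0.002,0,0,0,0,0,0.003,0,0,0,0,0,0.0033,0,0,0,0,0,0.0033,0,0,0,0,0,0.0033,0,0,0,0,0,0.0033,0,0,0,0,0,0.0033,0,0,0]}}

```text
time_s: 10.7
position: [0.5351, 0.0164, 0.0682]
tool_rot: [-0.0, 1.0, 0.0, 0.0]
wrist_force: [-0.4, -2.1, 5.7]
width: 0.0002
finger_force: 3.2
```

Request:
{"method": "jog_arm", "body": {"plan": [0,0,0.001,0,0,0,0,0,0.002,0,0,0,0,0,0.003,0,0,0,0,0,0.003,0,0,0,0,0,0.003,0,0,0,0,0,0.003,0,0,0,0,0,0.003,0,0,0,0,0,0.003,0,0,0]}}

```text
time_s: 11.7
position: [0.5351, 0.0164, 0.0669]
tool_rot: [0.0, 1.0, 0.0, 0.0]
wrist_force: [-1.5, -1.5, 10.8]
width: 0.0
finger_force: 5.3
```

The square key is home too (10.8 N). On to the bar.

Request:
{"method": "jog_arm", "body": {"plan": [0,0,-0.04,0,0,0,0,0.01,-0.07,0,0,0,-0.006,0.08,-0.07,0,0,0,-0.006,0.134,-0.07,0,0,0,-0.006,0.134,-0.06,0,0,0,-0.006,0.134,-0.04,0,0,0,-0.006,0.134,-0.027,0,0,0,-0.006,0.134,-0.025,0,0,0]}}

```text
time_s: 12.7
position: [0.5304, -0.063, 0.0797]
tool_rot: [-0.0, 1.0, 0.001, -0.001]
wrist_force: [0.4, -0.8, 0.2]
width: 0.0004
finger_force: 0.0
```

```bash
python3 - <<'E'
from h import *
s=status.sense();print(s["position"],s["wrist_force"])
a=grab_frame("scene")[130:290,200:400]
cv2.imwrite("pics/e.png",cv2.resize(a,(750,600),interpolation=2))
E
```

```text
[ 0.53036874 -0.06296905  0.07969078] [ 0.38430879 -0.80488685  0.17503903]
```

View pics/e.png

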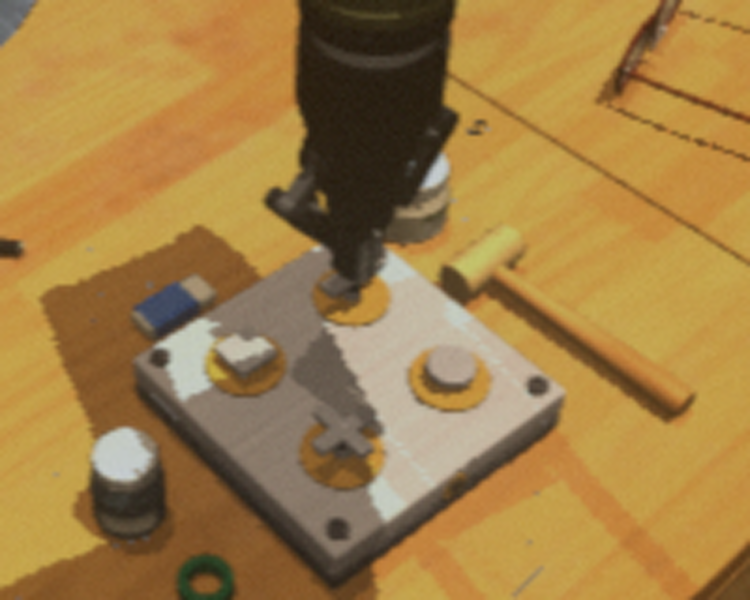

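The square key is down and the tips are over the bar (crop px 350,285), with the white jar clear. I'll push.

Request:
{"method": "jog_arm", "body": {"plan": [0,0,0.004,0,0,0,0,0,0.008,0,0,0,0,0,0.012,0,0,0,0,0,0.015,0,0,0,0,0,0.017,0,0,0,0,0,0.019,0,0,0,0,0,0.019,0,0,0,0,0,0.019,0,0,0]}}

```text
time_s: 13.75
position: [0.5315, -0.0642, 0.0696]
tool_rot: [0.0, 1.0, 0.0, 0.0]
wrist_force: [0.9, 1.2, 2.4]
width: 0.0
finger_force: 1.0
```

Request:
{"method": "jog_arm", "body": {"plan": [0,0,0.001,0,0,0,0,0,0.002,0,0,0,0,0,0.003,0,0,0,0,0,0.0033,0,0,0,0,0,0.0033,0,0,0,0,0,0.0033,0,0,0,0,0,0.0033,0,0,0,0,0,0.0033,0,0,0]}}

```text
time_s: 14.75
position: [0.5315, -0.0642, 0.0681]
tool_rot: [0.0, 1.0, 0.0, 0.0]
wrist_force: [-0.7, 0.7, 7.3]
width: -0.0
finger_force: 3.3
```

Request:
{"method": "jog_arm", "body": {"plan": [0,0,0.001,0,0,0,0,0,0.002,0,0,0,0,0,0.003,0,0,0,0,0,0.003,0,0,0,0,0,0.003,0,0,0,0,0,0.003,0,0,0,0,0,0.003,0,0,0,0,0,0.003,0,0,0]}}

```text
time_s: 15.75
position: [0.5315, -0.0642, 0.0668]
tool_rot: [0.0, 1.0, 0.0, 0.0]
wrist_force: [-1.0, 1.0, 10.4]
width: 0.0001
finger_force: 5.5
```

Request:
{"method": "jog_arm", "body": {"plan": [0,0,-0.04,0,0,0,0,0,-0.1,0,0,0,0,0,-0.18,0,0,0,0,0,-0.25,0,0,0,-0.08,0.06,-0.3,0,0,0,-0.16,0.14,-0.3,0,0,0,-0.22,0.22,-0.3,0,0,0,-0.22,0.3,-0.3,0,0,0]}}

```text
time_s: 16.75
position: [0.3954, -0.244, 0.2454]
tool_rot: [-0.001, 1.0, -0.0, -0.001]
wrist_force: [1.8, -0.3, -0.5]
width: -0.0004
finger_force: 0.0
```

```bash
python3 - <<'E'
from h import *
a=grab_frame("scene")[130:290,200:400]
cv2.imwrite("pics/f.png",cv2.resize(a,(750,600),interpolation=2))
E
```

```text
(no output)
```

View pics/f.png

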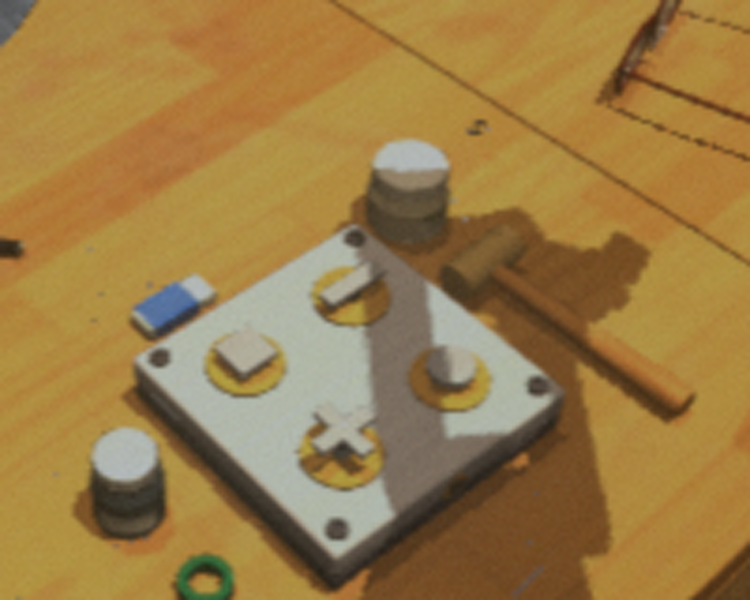

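The round (452,365), square (245,352) and bar (350,285) keys all sit low. The cross still stands, and the things round the frame haven't moved.

```bash
python3 -c "
from rig import *
print(close_job())"
```

```text
the job is handed in; nothing more can be done
None
```

The round, square and bar keys were pushed home in that order, each ending at 10 to 11 N; the cross key and everything round the frame were left alone, and the job was handed in at about 17 s (no verdict was returned).

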